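Tag out the air line and hold the vent open

ROBOT

A 6-joint arm with a two-finger parallel gripper is mounted at the origin on the work surface. World frame = base frame: x ahead of the robot, y to its left, z up, the work surface at z = 0. Lengths are in m, angles in rad, forces in N, time in s.
With the tool pointing down it reaches from about 0.35 to 0.975 m from the base axis. Payload 4.9 kg.
Tool frame: the origin (TCP) lies at the very end of the fingers, on their centre line; the grasp point (between the pads) lies 19 mm behind it (ctrl.grasp_offset is the distance from the TCP to the grasp point, in m); z points along the fingers, y is the line along which they close (so a half turn about z gives the same grasp; the last joint's range is limited). The gripper opens to 85 mm and grips with 20 to 120 N. Pads are 22 mm wide; open, the fingers measure 114 mm over their backs; the gripper's body (76 mm by 85 mm) begins 54 mm behind the grasp point. The pads swing forward as they close: fully open they stand 13 mm farther back than shut.
Start: joints at [1.19, 0.053, 1.613, -0, 1.476, -0.119], TCP at [0.162, 0.604, 0.231] pointing down, gripper open.
Joint ranges: [-3.01, 3.01], [-1.01, 2.22], [0.06, 2.58], [-1.02, 4.17], [0.09, 2.62], [-3.14, 3.14]. Speed limits (rad/s): [2.57, 2.57, 3.14, 3.14, 3.14, 3.14].

INTERFACE

Orientations are given as a rotation vector (axis times angle).
In Python, from station import ctrl, optics gives the robot as it stands.
- The arm moves only by the shell command python3 -m handwheel 'ROWS' [OPENING] [FORCE]. ROWS is JSON, a list of rows, each an object of numbers: "tx", "ty", "tz": the shift along the tool's x, y, z in mm; "roll": the turn about the tool's z in rad. A call has 1 to 12 rows; each row shifts and turns the commanded pose from where the row before left it, along the tool's axes as they then stand; what a row does not reach is not made up. A row lasts 1/12 s, in which the tool goes at most 41.7 mm and 7.16 degrees, less where a joint would pass 70% of its speed; a pose out of reach is approached as far as the arm can. A call with a gripper value outside its range is refused whole. OPENING is the finger opening in mm, from 0 to 85.4, set as the call begins (- or left out, the last holds). The fingers move at their own pace and stop on an object; FORCE is the grip in N (left out, the last holds). Time passes only in rows, so rows that do not move let the fingers close. It gives the time, the measured TCP pose, the force, the opening and the grip force at its end, in the units of the state.
- ctrl.get_obs(): the state, without advancing time (a new reading comes with each control period).
- optics.get_image(name): name is "scene" or "top" or "wrist"; returns (picture, depth): 480x640x3 uint8, red, green, blue; 480x640 float32, m along the optical axis (not along the pixel's ray), 0 where there is no reading.
- optics.camera_params(name): a dict with "mtx" (3x3 intrinsics, pixels), "extrinsics" (4x4, takes a point from camera to world coordinates); the wrist camera has in their place "tool_from_camera" (4x4, takes a point from camera to tool coordinates, whose origin is the TCP and whose axes are the flange's). Camera axes: x right, y down, z forward; pixel columns grow to the right and rows downward; lengths in m; the calibration is good to about 2 mm. The wrist camera is an equidistant fisheye: a pixel r from the principal point sees the ray r / f radians off the axis. A picture is of the moment at which its call begins: read the wrist's pose just before it. camera_params takes no time and is no camera call.
- ctrl.finish_job(): hands the job in; it is judged then, once.
The state is a dict: "t": time; "q": joint angles; "dq": joint speeds; "effort": joint torques, N m; "tool_pos": TCP position; "tool_rot": TCP orientation; "contact_force": force on the tool from outside, world axes, zero at the start; "wrist_torque": the same for the moment, N m; "opening": finger opening in m; "grip_force": force on a finger pad.
Only numpy, scipy, OpenCV 4.12 (cv2) and the standard library are available. Lean on these libraries where they do the work, as an engineer would, in place of code of your own. Each camera call takes 0.05 s, during which the arm holds its last target. There are 200 camera calls.

TASK

The compressed-air line has to be made safe for a filter change; its shut-off valve is already shut. Take the long tag with the large eye from the rack and hang it by that eye on the hook in front of the shut-off valve, then swing the catch out of the way of the spring-closed vent lever, pull the lever round to its stop so that it lies in line with its outlet pipe, and keep holding it there: finish with the lever in the gripper's hold, because it springs shut when let go. Leave the short tag and the other things on the bench as they are.

Things in the scene. Friction and masses are not known exactly. Their poses are not given: they have to be found in the camera images.
- station: Fixed compressed-air station. Origin: centre of the underside of its grey base (150 x 340 mm); x away from the robot, y left, z up. Header pipe (34 mm) along y at x 40, z 125 mm, from y -170 to a blue receiver at y 420. Left to right: shut-off valve (y 120), filter-regulator (y 35, top 187), gauge (y -35, top 219), vent branch toward the robot (y -100), silencer to x -127, top 138 mm.
- tag_hook (a point): Tag hook: steel bar 8 mm thick pointing to the robot (station -x). Point: middle of the bar on its centre line, 216 mm above the table; axes as the station. It runs 24 mm back to a plate (40 mm wide, top 220 mm high) and 20 mm forward, rising 3 mm, then turns up: tip 30 mm from here at most, heights of the bend and tip 215 to 232 mm. Free above.
- tag: The long tag: white rigid plastic plate 56 mm wide, 100 mm tall, 4 mm thick, standing upright in a slot of the tag rack with its eye up. About 50 g. Origin: middle of its lower edge; z up along the tag, y across its width, x square to its face (both faces are alike).
- tag_eye (a point): Centre of the tag's round eye, 27 mm across, 72 mm above the tag's lower edge and 28 mm below its upper edge; axes as the tag.
- tag_rack: Wooden rack, fixed, 130 (x) x 84 (y) x 45 mm high, origin at the centre of its underside. Two slots along its y, at x = -35 and x = +35 mm, each 6.5 mm wide, 60 mm long, 35 mm deep (floor 10 mm above the table). The long tag stands in one, the short tag in the other.
- short_tag: Short spare tag: white plate 56 mm wide, 64 mm tall, 4 mm thick with a hole of only 8 mm, in the rack's other slot, 70 mm from the long one. To be left there. Origin: middle of its lower edge.
- catch (a joint): Catch angle, rad. About 0 (up to 0.2): upright just in front of the vent lever, blocking it (lever moves only some 0.1). It turns about the station's x, the ball swinging toward the stem (station +y), to its stop at 1.5: lying below the lever, which then passes over it. Needs under 1 N at the ball; past about 0.6 it falls down by itself and stays.
- catch_ball (a point): Centre of the steel ball, 16 mm across, on the catch's free end, 50 mm from its pivot, about 202 mm above the table when upright; 22 mm in front (station -x) of the closed lever's centre line. The catch's bar is 12 mm wide, 6 mm thick. The lever's top is 186 mm high.
- catch_pivot (a point): The catch's pivot, 152 mm above the table, 19 mm in front (station -x) of the closed lever's centre line and 55 mm along it from the vent stem; axes as the station. A lug in front of it reaches 163 mm high.
- vent_lever (a joint): Lever angle, rad. 0: closed, pointing along station -y. It turns clockwise seen from above, its end coming toward the robot, to its stop at 1.571: open, pointing along station -x above the outlet pipe. A spring shuts it when let go: about 3 N at the grip point when closed, 10 N when open.
- lever_grip (a point): Grip point on the lever's black sleeve, 120 mm from its stem, at mid-height, 180 mm above the table. Sleeve 24 mm wide (level), 11 mm thick, from 70 to 160 mm from the stem; y of this frame points along the lever to the stem, z up. Nothing lies within 35 mm below it along its path.
- vent_stem (a point): The vertical axis on which the vent lever turns, at the lever's mid-height (180 mm above the table); axes as the station.
- wrench: Bystander: open-ended wrench lying on the table.
- tape_roll: Bystander: roll of tape, 56 mm across, 19 mm high.
- carton: Bystander: cardboard carton 120 x 90 x 70 mm.
- spray_can: Bystander: grey spray can, 58 mm across, 170 mm high.
- flange: Bystander: dark steel flange ring lying on the table, 90 mm across, 14 mm high.
- nipple: Bystander: small brass pipe fitting standing on the table, 46 mm high.
- screwdriver: Bystander: screwdriver with a black handle lying on the table.
Things that resemble listed ones, but are neither listed nor needed, are in the scene too. Leave any green look-alike of the tag alone.

How it is judged:
On the way, in this order (a step that is already met when the one before it is completed fails the run):
1. the long tag hangs by its eye on the hook, let go (x of tag_eye in the frame of tag_hook between -0.026 and 0.027 m and y of tag_eye in the frame of tag_hook between -0.011 and 0.011 m and z of tag_eye in the frame of tag_hook between -0.017 and -0.003 m and angle between tag's own z axis and vertical below 0.35 rad and contact force between tag and the arm below 0.05 N and contact force between tag and the fingers below 0.05 N), for 0.3 s.
2. the catch is swung down, with the vent lever still closed (value of joint catch above 1.2 rad and value of joint vent_lever below 0.3 rad), for 0.1 s.
3. the vent lever is pulled round to its stop and held (value of joint vent_lever above 1.45 rad and contact force between vent_lever and the fingers above 3 N), for 0.5 s.
At the end, for the whole second after the job is handed in: Ends holding: the fingers keep the vent lever open (above 1.45 of 1.571 rad, pressed with over 3 N), the catch is down (above 1.2 rad) and the long tag hangs untouched by its eye on the hook (eye centre 3 to 17 mm below the bar's centre, within 11 mm sideways, 26 mm along it) (all of step 1 and all of step 3 and value of joint catch above 1.2 rad); the arm keeps its last pose, push and grip.
It fails at once if the short tag is disturbed (distance of short_tag from where it was at the start of the episode above 0.04 m).
It fails at once if another thing on the bench is moved more than 40 mm (distance of any of wrench, tape_roll, carton, spray_can, flange, nipple, screwdriver from where it was at the start of the episode above 0.04 m).
It also fails if it takes over 64 s, if anything falls off the work surface, if the arm or the gripper's body presses on something with over 40 N, if the wrist force passes 120 N, or if a joint passes its speed limit or range.

## Working session

There is one attempt and no reset: what is moved stays moved. The work goes in short steps, Python scripts to look and compute and a shell command to move; the robot and the scene stay as the last step left them, time stands still between calls to the robot, and variables do not carry over. Pictures are saved under pics/ and viewed, at most 10 in all, crops included, and the job is handed in when it is done.

```bash
ls; mkdir -p pics
cat > h.py <<'E'
import numpy as np, cv2
from station import ctrl, optics
from scipy.spatial.transform import Rotation as R
def cloud(n):
    im,d=optics.get_image(n); p=optics.camera_params(n); K=np.array(p['mtx']);E=np.array(p['extrinsics'])
    v,u=np.mgrid[:480,:640]
    P=np.stack([(u-K[0,2])/K[0,0]*d,(v-K[1,2])/K[1,1]*d,d],-1)@E[:3,:3].T+E[:3,3]
    P[d==0]=np.nan
    return im,d,P
E
python3 - <<'E'
from h import *
o=ctrl.get_obs(); print(o['t'],o['tool_pos'],o['tool_rot'],R.from_rotvec(o['tool_rot']).as_matrix().round(3),o['q'])
for n in ['scene','top']:
    im,d,P=cloud(n); cv2.imwrite(f'pics/{n}0.png',im[...,::-1]); np.savez(f'{n}0.npz',im=im,d=d,P=P)
    p=optics.camera_params(n);print(n,np.array(p['mtx']).round(1).tolist(),np.array(p['extrinsics']).round(3).tolist())
im,d=optics.get_image('wrist'); cv2.imwrite('pics/wrist0.png',im[...,::-1]);np.savez('wrist0.npz',im=im,d=d)
p=optics.camera_params('wrist');print(p)
E
```

```text
pics
0.0 [0.16152438 0.60310524 0.23004769] [-0.41000966 -3.11422849  0.00318402] [[-0.966  0.259 -0.001]
 [ 0.259  0.966 -0.002]
 [ 0.    -0.002 -1.   ]] [ 1.19000598e+00  5.33472946e-02  1.61432960e+00 -2.84308247e-05
  1.47600084e+00 -1.18979597e-01]
scene [[557.5, 0.0, 328.3], [0.0, 557.5, 243.3], [0.0, 0.0, 1.0]] [[0.202, 0.699, -0.686, 1.384], [0.979, -0.145, 0.14, -0.208], [-0.002, -0.7, -0.714, 1.063], [0.0, 0.0, 0.0, 1.0]]
top [[471.3, 0.0, 313.4], [0.0, 471.3, 242.1], [0.0, 0.0, 1.0]] [[-0.017, -0.981, 0.192, 0.308], [-1.0, 0.014, -0.014, -0.015], [0.011, -0.193, -0.981, 1.2], [0.0, 0.0, 0.0, 1.0]]
{'mtx': array([[371.64829954,   0.        , 324.98770237],
       [  0.        , 371.64829954, 239.91826968],
       [  0.        ,   0.        ,   1.        ]]), 'tool_from_camera': array([[ 8.08566868e-04, -9.47849352e-01, -3.18717668e-01,
         8.21357640e-02],
       [ 9.99999669e-01,  7.96695679e-04,  1.67606386e-04,
         2.64002876e-04],
       [ 9.50553843e-05, -3.18717698e-01,  9.47849682e-01,
        -1.43573271e-01],
       [ 0.00000000e+00,  0.00000000e+00,  0.00000000e+00,
         1.00000000e+00]])}
```

View pics/scene0.png

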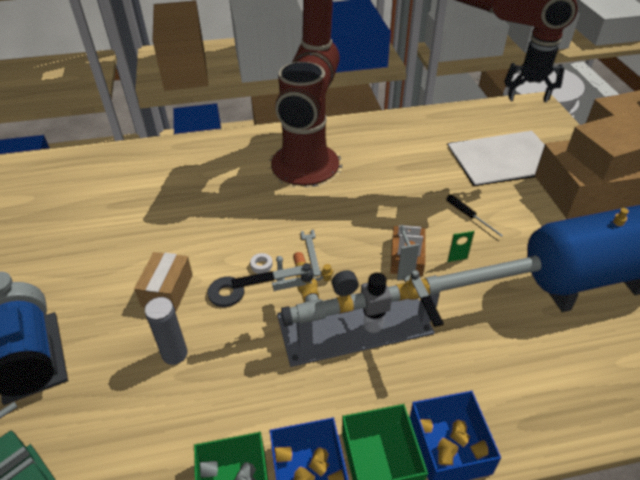

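View pics/top0.png

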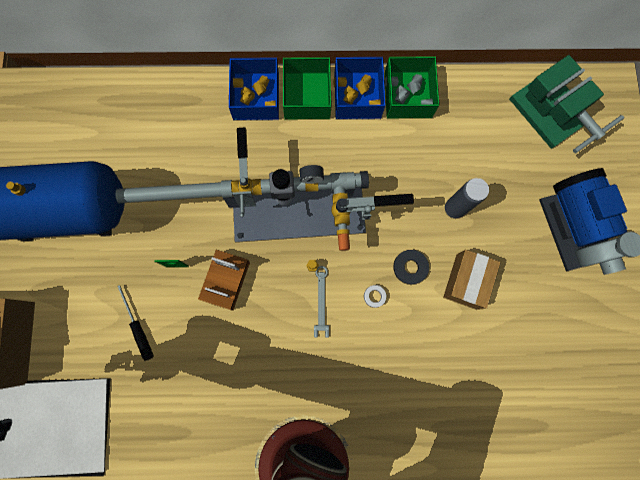

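Scene and top views: rack with two tags at top px (225,280), the green look-alike at (170,263), station base around (300,215), hook near (239,205), vent lever (black sleeve) at (390,200), outlet/silencer at (343,240). I'll take closer crops.

Run:
```python
from h import *
a=np.load('top0.npz');b=np.load('scene0.npz')
c1=cv2.resize(a['im'][160:320,190:430],None,fx=3.33,fy=3.33,interpolation=cv2.INTER_CUBIC)
c2=cv2.resize(b['im'][210:360,200:450],None,fx=3.2,fy=3.2,interpolation=cv2.INTER_CUBIC)
cv2.imwrite('pics/c1.png',c1[:,:800,::-1]);cv2.imwrite('pics/c2.png',c2[...,::-1])
P=a['P']
for u,v in [(224,262),(218,292),(232,282),(239,205),(239,211),(241,186),(241,130),(343,205),(343,240),(395,200),(410,200),(375,205),(300,225),(160,193),(360,183),(238,238)]:
    print(u,v,P[v,u].round(3))
z=P[...,2]
cv2.imwrite('x.png',0*c1)
```

```text
224 262 [0.477 0.179 0.112]
218 292 [0.411 0.198 0.075]
232 282 [0.438 0.17  0.042]
239 205 [0.61  0.143 0.129]
239 211 [0.626 0.16  0.015]
241 186 [0.644 0.134 0.165]
241 130 [0.778 0.135 0.172]
343 205 [ 0.589 -0.096  0.192]
343 240 [ 0.521 -0.098  0.134]
395 200 [ 0.6   -0.213  0.188]
410 200 [ 0.599 -0.246  0.189]
375 205 [ 0.59  -0.168  0.185]
300 225 [0.587 0.002 0.011]
160 193 [0.638 0.326 0.14 ]
360 183 [ 0.658 -0.142  0.135]
238 238 [0.555 0.162 0.012]
```

View pics/c1.png

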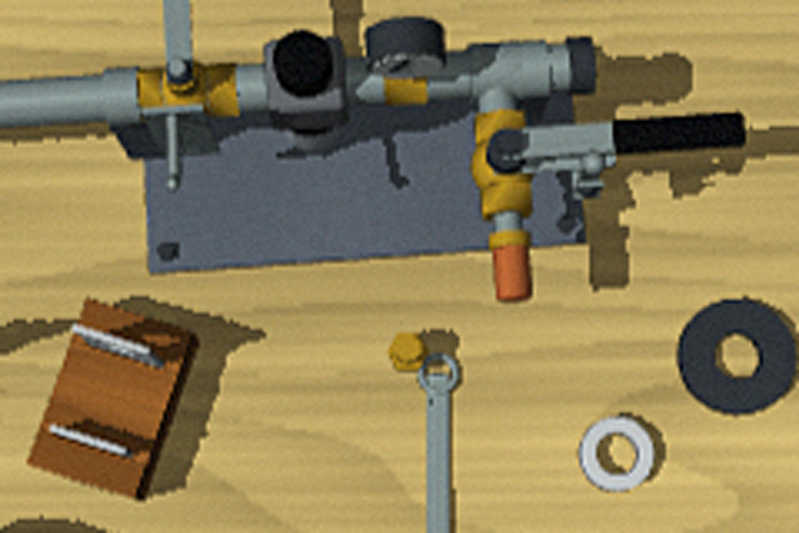

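View pics/c2.png

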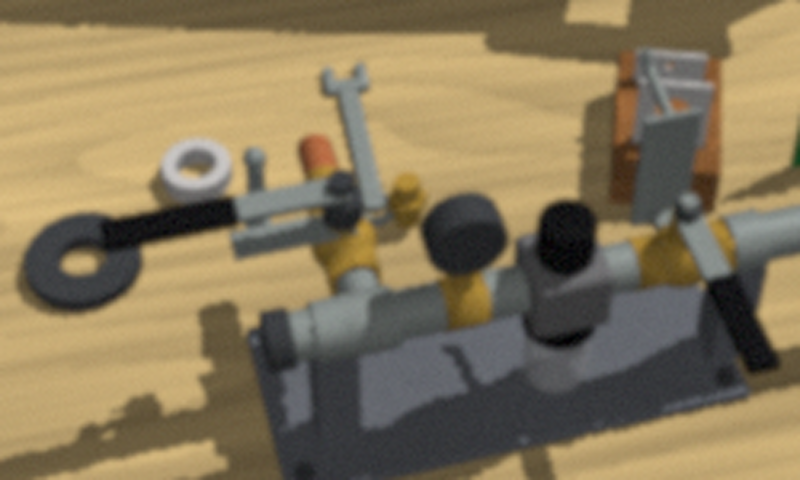

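Crops: long tag top edge at crop1 (75–150, 328–352), z 0.112, short one at (50–130, 430–452). Hook bar is at crop1 (172, 115–187), catch ball about (593,160), stem (508,150), sleeve (615–745, 132). Next I measure from both clouds.

Run:
```python
from h import *
def rep(name,Q):
    Q=Q[np.isfinite(Q).all(1)]
    if len(Q)<4: print(name,len(Q));return
    m=np.median(Q,0);r=cv2.minAreaRect(Q[:,:2].astype(np.float32)*1000)
    v=np.linalg.svd(Q[:,:2]-Q[:,:2].mean(0),full_matrices=False)[2][0]
    print(name,len(Q),'med',m.round(4),'lo',np.percentile(Q,3,0).round(3),'hi',np.percentile(Q,97,0).round(3),'rect',np.round(r[0],1),np.round(r[1],1),'axis deg',np.degrees(np.arctan2(v[1],v[0])).round(1))
for n in ['top','scene']:
    a=np.load(n+'0.npz');P=a['P'];im=a['im'].astype(int);x,y,z=np.moveaxis(P,-1,0)
    box=lambda *b:(x>b[0])&(x<b[1])&(y>b[2])&(y<b[3])&(z>b[4])&(z<b[5])
    print(n)
    rep('tagtop',P[box(.43,.53,.12,.24,.1,.125)])
    rep('tagall',P[box(.455,.53,.12,.24,.055,.125)])
    rep('short',P[box(.38,.44,.12,.26,.06,.09)])
    rep('racktop',P[box(.36,.53,.1,.27,.038,.052)&(im[...,0]>im[...,2]+30)])
    rep('hook>205',P[box(.5,.64,.08,.2,.205,.25)])
    rep('ball',P[box(.5,.62,-.2,-.13,.193,.22)])
    dark=im.max(-1)<60
    rep('sleeve',P[box(.5,.7,-.29,-.15,.165,.2)&dark])
    rep('stemtop',P[box(.5,.7,-.13,-.07,.19,.23)])
    rep('silencer',P[box(.4,.56,-.15,-.04,.1,.15)&(im[...,0]>im[...,1]+60)])
    rep('pipe',P[box(.58,.7,.18,.33,.125,.15)])
    rep('base',P[box(.45,.75,-.2,.2,.006,.016)])
```

```text
top
tagtop 49 med [0.478  0.1831 0.1093] lo [0.469 0.157 0.104] hi [0.487 0.206 0.113] rect [478.3 181.3] [54.4  4.3] axis deg -109.0
tagall 93 med [0.4774 0.1816 0.1057] lo [0.469 0.156 0.06 ] hi [0.486 0.207 0.112] rect [478.4 181.9] [55.7  4.4] axis deg -108.5
short 45 med [0.4113 0.2015 0.074 ] lo [0.403 0.177 0.067] hi [0.42  0.228 0.077] rect [411.7 203. ] [54.9  4. ] axis deg -108.5
racktop 1577 med [0.4431 0.1932 0.0448] lo [0.383 0.146 0.041] hi [0.508 0.24  0.049] rect [445.4 193. ] [ 84.7 130.1] axis deg 160.0
hook>205 146 med [0.6051 0.1237 0.2193] lo [0.558 0.108 0.206] hi [0.613 0.143 0.231] rect [589.6 131.2] [38.3 59.3] axis deg -176.7
ball 41 med [ 0.5753 -0.149   0.2071] lo [ 0.569 -0.156  0.203] hi [ 0.582 -0.143  0.211] rect [ 575.3 -149.5] [13.6 12.9] axis deg -110.3
sleeve 398 med [ 0.6008 -0.2092  0.1849] lo [ 0.59  -0.252  0.181] hi [ 0.613 -0.169  0.189] rect [ 602.2 -210.1] [23.5 88.1] axis deg 93.2
stemtop 16 med [ 0.5921 -0.0951  0.1917] lo [ 0.589 -0.102  0.19 ] hi [ 0.601 -0.088  0.194] rect [594.  -95.3] [13.1 14.4] axis deg -48.4
silencer 125 med [ 0.5
[... 1027 characters left out ...]
g 2.9
ball 46 med [ 0.5837 -0.15    0.2032] lo [ 0.576 -0.156  0.194] hi [ 0.588 -0.144  0.208] rect [ 581.2 -150.2] [13.4 13.2] axis deg -103.8
sleeve 371 med [ 0.6092 -0.2128  0.1825] lo [ 0.596 -0.253  0.177] hi [ 0.619 -0.171  0.186] rect [ 606.6 -211.6] [24.9 87. ] axis deg -85.3
stemtop 3
silencer 52 med [ 0.5222 -0.098   0.1347] lo [ 0.509 -0.104  0.131] hi [ 0.534 -0.092  0.138] rect [519.9 -97.6] [28.4 13. ] axis deg 2.9
pipe 835 med [0.6563 0.2551 0.1366] lo [0.638 0.184 0.126] hi [0.668 0.325 0.142] rect [650.3 255.2] [ 39.  151.6] axis deg -86.6
base 3693 med [ 0.6668 -0.0063  0.0083] lo [ 0.6   -0.156  0.006] hi [0.71  0.161 0.013] rect [578.8  17.8] [264.2 368.6] axis deg -87.2
```

```bash
python3 - <<'E'
from h import *
for n in ['top','scene']:
    P=np.load(n+'0.npz')['P'].reshape(-1,3);x,y,z=P.T
    Q=P[(x>.53)&(x<.602)&(y>.08)&(y<.2)&(z>.2)&(z<.25)]; print(n,(Q[np.argsort(Q[:,0])]*1000).round(0).astype(int).tolist())
    Q=P[(x>.6)&(x<.63)&(y>.08)&(y<.2)&(z>.21)&(z<.25)]*1000; print('plate',len(Q),Q.min(0).round(),Q.max(0).round(),np.median(Q,0).round(1))
E
python3 -m handwheel '[{"tx":-26,"ty":-21.4,"tz":2.5},{"tx":-26,"ty":-21.4,"tz":2.5},{"tx":-26,"ty":-21.4,"tz":2.5},{"tx":-26,"ty":-21.4,"tz":2.5},{"tx":-26,"ty":-21.4,"tz":2.5},{"tx":-26,"ty":-21.4,"tz":2.5},{"tx":-26,"ty":-21.4,"tz":2.5},{"tx":-26,"ty":-21.4,"tz":2.5},{"tx":-26,"ty":-21.4,"tz":2.5},{"tx":-26,"ty":-21.4,"tz":2.5},{"tx":-26,"ty":-21.4,"tz":2.5},{"tx":-26,"ty":-21.4,"tz":2.5}]' 40 30
python3 -m handwheel '[{"tx":-26,"ty":-21.4,"tz":2.5},{"tx":-26,"ty":-21.4,"tz":2.5},{"tx":-26,"ty":-21.4,"tz":2.5},{"tx":-26,"ty":-21.4,"tz":2.5},{"roll":0.117},{"roll":0.117},{"roll":0.117},{"roll":0.117},{"roll":0.117},{"roll":0.117},{"roll":0.117}]'
python3 -m handwheel '[{"roll":0.117},{"roll":0.117},{"roll":0.117},{"roll":0.117},{"roll":0.117},{"roll":0.117},{"roll":0.117},{},{}]'
```

```text
top [[556, 121, 232], [557, 124, 229], [557, 120, 227], [558, 121, 235], [558, 123, 234], [559, 126, 230], [559, 120, 230], [560, 121, 234], [561, 126, 231], [561, 124, 230], [562, 120, 228], [563, 122, 231], [564, 124, 227], [564, 120, 226], [567, 120, 225], [567, 125, 223], [568, 123, 222], [569, 122, 226], [570, 125, 222], [570, 121, 220], [572, 121, 221], [572, 123, 221], [573, 125, 221], [574, 120, 224], [574, 125, 222], [574, 123, 221], [576, 125, 223], [577, 123, 221], [577, 121, 219], [579, 123, 223], [579, 121, 221], [580, 125, 219], [581, 125, 221], [582, 121, 218], [583, 124, 216], [583, 123, 223], [584, 125, 221], [584, 121, 220], [586, 125, 221], [586, 121, 220], [587, 124, 217], [587, 128, 216], [587, 125, 223], [588, 121, 220], [588, 123, 220], [589, 128, 219], [590, 123, 220], [591, 126, 219], [591, 122, 218], [592, 125, 223], [592, 128, 215], [592, 127, 222], [593, 123, 219], [593, 122, 218], [595, 128, 219], [595, 122, 218], [595, 126, 218], [596, 124, 216], [597, 126, 219], [597, 124, 219], [598, 122, 217], [599, 129, 215], [600, 124, 219], [600, 122, 217], [600, 1
[... 696 characters left out ...]
, 125, 219], [579, 123, 217], [580, 121, 217], [581, 127, 218], [582, 120, 217], [582, 124, 219], [585, 119, 217], [585, 126, 218], [585, 121, 220], [585, 123, 217], [586, 123, 221], [586, 121, 218], [587, 121, 212], [588, 123, 216], [588, 124, 219], [588, 120, 217], [589, 125, 216], [591, 124, 216], [592, 126, 219], [592, 126, 216], [592, 121, 217], [594, 121, 213], [595, 123, 217], [595, 127, 216], [596, 125, 217], [596, 120, 218], [597, 122, 216], [597, 124, 216], [597, 126, 216], [599, 128, 214], [601, 121, 217], [601, 123, 216], [601, 125, 216], [602, 123, 214], [602, 121, 212]]
plate 86 [601. 105. 210.] [619. 145. 220.] [614.6 124.4 215.5]$[0]: bad value
$[0]: bad value
$[0]: bad value
```

```bash
python3 -m handwheel '[{"tx":-26,"ty":-21,"tz":2,"roll":0}]' 40 30; python3 -m handwheel '[{"tx":-26,"ty":-21.4}]' 40 30;python3 -m handwheel --help | head -30
```

```text
t: 0.23
tool_pos: [0.1794, 0.5787, 0.229]
tool_rot: [-0.403, -3.114, -0.002]
contact_force: [0.9, -0.5, -0.7]
opening: 0.0756
grip_force: 0.0$[0]: bad value
invalid input: not JSON, or not a number
```

```bash
python3 -m handwheel '[{"tx":-26,"ty":-21.4,"tz":2.5,"roll":0},{"tx":-26,"ty":-21.4,"tz":2.5,"roll":0},{"tx":-26,"ty":-21.4,"tz":2.5,"roll":0},{"tx":-26,"ty":-21.4,"tz":2.5,"roll":0},{"tx":-26,"ty":-21.4,"tz":2.5,"roll":0},{"tx":-26,"ty":-21.4,"tz":2.5,"roll":0},{"tx":-26,"ty":-21.4,"tz":2.5,"roll":0},{"tx":-26,"ty":-21.4,"tz":2.5,"roll":0},{"tx":-26,"ty":-21.4,"tz":2.5,"roll":0},{"tx":-26,"ty":-21.4,"tz":2.5,"roll":0},{"tx":-26,"ty":-21.4,"tz":2.5,"roll":0},{"tx":-26,"ty":-21.4,"tz":2.5,"roll":0}]' 40 30
python3 -m handwheel '[{"tx":-26,"ty":-21.4,"tz":2.5,"roll":0},{"tx":-26,"ty":-21.4,"tz":2.5,"roll":0},{"tx":-26,"ty":-21.4,"tz":2.5,"roll":0},{"tx":0,"ty":0,"tz":0,"roll":0.117},{"tx":0,"ty":0,"tz":0,"roll":0.117},{"tx":0,"ty":0,"tz":0,"roll":0.117},{"tx":0,"ty":0,"tz":0,"roll":0.117},{"tx":0,"ty":0,"tz":0,"roll":0.117},{"tx":0,"ty":0,"tz":0,"roll":0.117},{"tx":0,"ty":0,"tz":0,"roll":0.117}]'
python3 -m handwheel '[{"tx":0,"ty":0,"tz":0,"roll":0.117},{"tx":0,"ty":0,"tz":0,"roll":0.117},{"tx":0,"ty":0,"tz":0,"roll":0.117},{"tx":0,"ty":0,"tz":0,"roll":0.117},{"tx":0,"ty":0,"tz":0,"roll":0.117},{"tx":0,"ty":0,"tz":0,"roll":0.117},{"tx":0,"ty":0,"tz":0,"roll":0.117},{"tx":0,"ty":0,"tz":0,"roll":0},{"tx":0,"ty":0,"tz":0,"roll":0}]'
cat >> h.py <<'E'
def wrist(fn=None):
    o=ctrl.get_obs(); im,d=optics.get_image('wrist'); p=optics.camera_params('wrist'); K=np.array(p['mtx'])
    T=np.eye(4);T[:3,:3]=R.from_rotvec(o['tool_rot']).as_matrix();T[:3,3]=o['tool_pos'];E=T@np.array(p['tool_from_camera'])
    v,u=np.mgrid[:480,:640]; a=(u-K[0,2])/K[0,0];b=(v-K[1,2])/K[1,1];th=np.hypot(a,b)+1e-9
    P=np.stack([np.tan(th)*a/th*d,np.tan(th)*b/th*d,d],-1)@E[:3,:3].T+E[:3,3]
    P[(d==0)|(th>1.4)]=np.nan
    if fn: cv2.imwrite('pics/'+fn,im[...,::-1])
    return im,d,P,o,E
E
python3 - <<'E'
from h import *
im,d,P,o,E=wrist('w1.png')
print(o['t'],o['tool_pos'],R.from_rotvec(o['tool_rot']).as_matrix().round(3).tolist(),o['q'].round(2),o['opening'])
x,y,z=np.moveaxis(P,-1,0)
Q=P[(x>.455)&(x<.53)&(y>.12)&(y<.24)&(z>.095)&(z<.125)]
print(len(Q),Q.mean(0),np.percentile(Q,[3,97],0),cv2.minAreaRect(Q[:,:2].astype(np.float32)*1000))
E
```

```text
t: 1.23
tool_pos: [0.4168, 0.2463, 0.199]
tool_rot: [-0.41, -3.115, -0.0]
contact_force: [1.0, -0.4, 0.5]
opening: 0.0399
grip_force: 0.0
t: 2.07
tool_pos: [0.4748, 0.1656, 0.1914]
tool_rot: [-1.624, -2.689, 0.001]
contact_force: [-0.4, 0.5, 0.4]
opening: 0.0401
grip_force: 0.0
t: 2.82
tool_pos: [0.4749, 0.1656, 0.1915]
tool_rot: [-2.552, -1.831, 0.001]
contact_force: [-0.0, 0.2, 0.1]
opening: 0.04
grip_force: 0.0
2.8167 [0.47485691 0.16562343 0.19152285] [[0.32, 0.947, -0.0], [0.947, -0.32, -0.0], [-0.0, -0.0, -1.0]] [ 0.19 -0.22  1.93  0.    1.43  0.51] 0.03996459507967919
471 [0.47924357 0.18499038 0.11061495] [[0.46974519 0.15759596 0.10619726]
 [0.48767334 0.20880321 0.11221406]] ((478.11053466796875, 182.2814178466797), (56.72522735595703, 3.1164841651916504), 71.31600189208984)
```

View pics/w1.png

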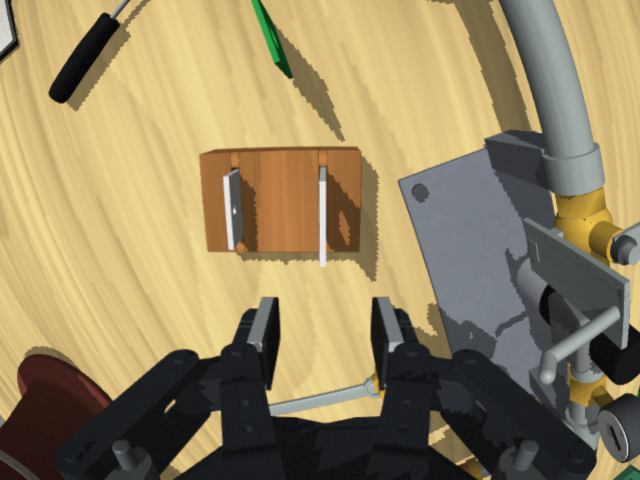

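Wrist view: the long tag (x≈323, y 168–265) lies along the finger plane, slightly left of the fingers' centre, and the hook is at lower right (580,345). It matches the clouds: centre (478.5, 182), top 110.6 mm.

```bash
python3 -m handwheel '[{"tx":-2.3,"ty":-1.8,"tz":20,"roll":0},{"tx":0,"ty":0,"tz":20,"roll":0},{"tx":0,"ty":0,"tz":20,"roll":0},{"tx":0,"ty":0,"tz":16,"roll":0},{"tx":0,"ty":0,"tz":16,"roll":0},{"tx":0,"ty":0,"tz":14,"roll":0},{"tx":0,"ty":0,"tz":0,"roll":0}]' 34 
python3 -m handwheel '[{"tx":0,"ty":0,"tz":0,"roll":0},{"tx":0,"ty":0,"tz":0,"roll":0},{"tx":0,"ty":0,"tz":0,"roll":0},{"tx":0,"ty":0,"tz":0,"roll":0},{"tx":0,"ty":0,"tz":0,"roll":0},{"tx":0,"ty":0,"tz":0,"roll":0}]' 0 30
python3 - <<'E'
from h import *
im,d,P,o,E=wrist('w2.png')
E
```

```text
t: 3.45
tool_pos: [0.4701, 0.1636, 0.0823]
tool_rot: [-2.551, -1.829, 0.009]
contact_force: [-0.7, 0.2, -0.2]
opening: 0.034
grip_force: 0.0
t: 3.95
tool_pos: [0.4735, 0.1642, 0.0872]
tool_rot: [2.554, 1.827, 0.003]
contact_force: [0.2, -0.1, 4.1]
opening: 0.003
grip_force: 33.3
```

View pics/w2.png

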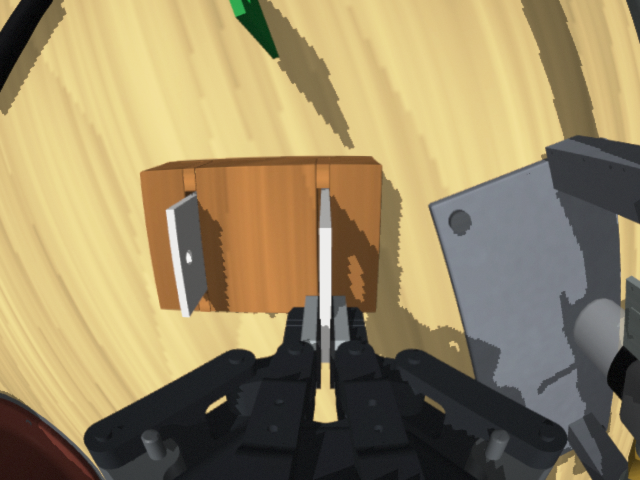

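```bash
python3 -m handwheel '[{"tx":0,"ty":0,"tz":-8,"roll":0},{"tx":0,"ty":0,"tz":-18,"roll":0},{"tx":0,"ty":0,"tz":-25,"roll":0},{"tx":0,"ty":0,"tz":-30,"roll":0},{"tx":0,"ty":0,"tz":-30,"roll":0},{"tx":0,"ty":0,"tz":-30,"roll":0},{"tx":0,"ty":0,"tz":-20,"roll":0},{"tx":0,"ty":0,"tz":-12,"roll":-0.09},{"tx":0,"ty":0,"tz":0,"roll":-0.1},{"tx":0,"ty":0,"tz":0,"roll":-0.1},{"tx":0,"ty":0,"tz":0,"roll":-0.092},{"tx":0,"ty":0,"tz":0,"roll":0}]'
python3 -m handwheel '[{"tx":-10,"ty":9,"tz":0,"roll":0},{"tx":-13,"ty":12,"tz":0,"roll":0},{"tx":-14,"ty":13,"tz":0,"roll":0},{"tx":-14,"ty":13,"tz":0,"roll":0},{"tx":-10,"ty":9,"tz":0,"roll":0},{"tx":-4.7,"ty":4,"tz":0,"roll":0},{"tx":0,"ty":0,"tz":0,"roll":0},{"tx":0,"ty":0,"tz":0,"roll":0}]'
python3 - <<'E'
from h import *
im,d,P,o,E=wrist('w3.png'); np.savez('w3.npz',im=im,d=d,P=P,E=E)
print(o['t'],o['tool_pos'],R.from_rotvec(o['tool_rot']).as_matrix().round(3).tolist(),o['opening'])
x,y,z=np.moveaxis(P,-1,0)
for lab,m in [('plate',(x>.602)&(x<.625)&(y>.09)&(y<.16)&(z>.19)&(z<.24)),('bar',(x>.545)&(x<.6)&(y>.113)&(y<.135)&(z>.2)&(z<.24))]:
    Q=P[m]*1000; 
    if len(Q): print(lab,len(Q),np.percentile(Q,[2,50,98],0).round(1).tolist())
    if lab=='bar' and len(Q):
        for a in range(545,600,6):
            q=Q[(Q[:,0]>=a)&(Q[:,0]<a+6)]
            if len(q)>3: print(a,len(q),np.percentile(q,[3,97],0)[:,1:].round(1).tolist())
m=(x>.5)&(x<.56)&(y>.06)&(y<.16)&(z>.12)&(z<.3)&(im.min(-1)>110)
print('white',m.sum(),(np.percentile(P[m],[2,50,98],0)*1000).round(1).tolist())
E
```

```text
t: 5.0
tool_pos: [0.4723, 0.1641, 0.2589]
tool_rot: [-2.16, -2.281, 0.0]
contact_force: [0.7, 0.0, -0.8]
opening: 0.0033
grip_force: 32.7
t: 5.67
tool_pos: [0.5359, 0.1016, 0.2586]
tool_rot: [-2.162, -2.278, 0.001]
contact_force: [-0.4, -0.2, -0.7]
opening: 0.0033
grip_force: 32.7
5.6667 [0.53586514 0.10157862 0.25856548] [[-0.052, 0.999, -0.001], [0.999, 0.052, 0.0], [0.0, -0.001, -1.0]] 0.003348194641327023
plate 1732 [[603.5, 106.3, 190.9], [609.3, 128.6, 215.9], [613.2, 145.5, 221.9]]
bar 1176 [[556.6, 120.3, 216.9], [576.6, 124.9, 221.5], [598.9, 128.2, 233.0]]
551 37 [[120.4, 228.1], [125.3, 232.5]]
557 196 [[119.8, 225.2], [126.8, 233.7]]
563 153 [[120.9, 219.7], [127.0, 230.1]]
569 159 [[120.1, 219.7], [127.2, 224.1]]
575 159 [[120.6, 218.2], [127.6, 223.0]]
581 151 [[120.7, 217.6], [127.9, 222.1]]
587 149 [[121.4, 216.3], [128.2, 221.3]]
593 150 [[121.1, 215.7], [128.6, 220.5]]
599 22 [[122.4, 215.9], [128.7, 220.0]]
white 3041 [[527.9, 96.5, 210.9], [534.6, 114.5, 282.1], [558.2, 148.2, 296.6]]
```

View pics/w3.png

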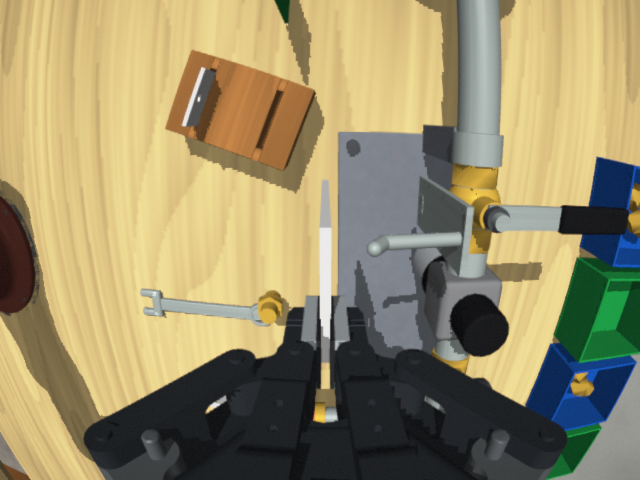

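Wrist view: the tag edge (x≈325, y 180–360) is held between the pads; the hook runs from tip (375,247) to the plate (470,240). Measured bar centre y≈124, tip top 233 mm, plate at x≈609, so eye correction is +1.5 mm sideways.

```bash
python3 -m handwheel '[{"tx":1.5,"ty":0,"tz":10,"roll":0},{"tx":0,"ty":0,"tz":12,"roll":0},{"tx":0,"ty":0,"tz":7.4,"roll":0},{"tx":0,"ty":0,"tz":0,"roll":0},{"tx":0,"ty":5,"tz":0,"roll":0},{"tx":0,"ty":6,"tz":0,"roll":0},{"tx":0,"ty":6,"tz":0,"roll":0},{"tx":0,"ty":6,"tz":0,"roll":0},{"tx":0,"ty":0,"tz":0,"roll":0}]'
python3 -m handwheel '[{"tx":0,"ty":6,"tz":0,"roll":0},{"tx":0,"ty":6,"tz":0,"roll":0},{"tx":0,"ty":6,"tz":0,"roll":0},{"tx":0,"ty":4,"tz":0,"roll":0},{"tx":0,"ty":0,"tz":0,"roll":0},{"tx":0,"ty":0,"tz":0,"roll":0}]'
python3 - <<'E'
from h import *
im,d,P,o,E=wrist('w4.png'); cv2.imwrite('pics/w4c.png',cv2.resize(im[120:420,200:520,::-1],None,fx=2,fy=2))
E
```

```text
t: 6.47
tool_pos: [0.5603, 0.1043, 0.2299]
tool_rot: [2.161, 2.279, 0.001]
contact_force: [1.0, -0.7, -0.8]
opening: 0.0033
grip_force: 32.7
t: 6.97
tool_pos: [0.581, 0.1055, 0.2293]
tool_rot: [-2.162, -2.279, 0.0]
contact_force: [-1.5, 0.3, 0.0]
opening: 0.0031
grip_force: 32.7
```

View pics/w4c.png

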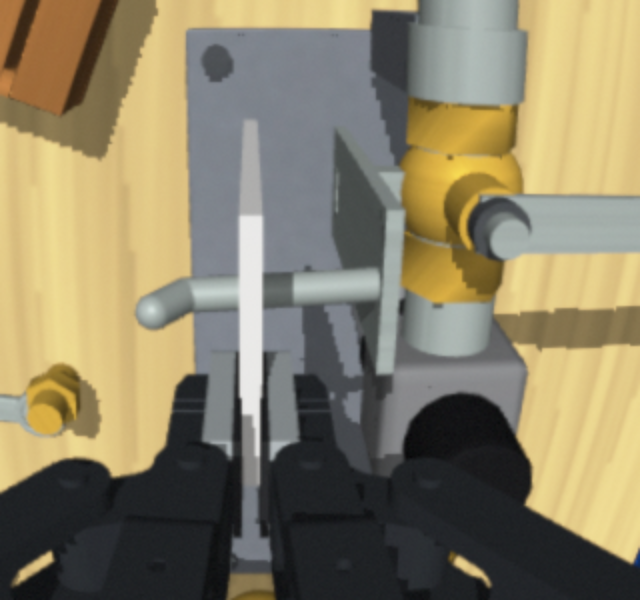

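The bar and its tip are through the eye (tip at crop (150,310), tag edge at x≈250, plate at 385). Lowering and releasing.

```bash
python3 -m handwheel '[{"tx":0,"ty":-3,"tz":4,"roll":0},{"tx":0,"ty":0,"tz":5,"roll":0},{"tx":0,"ty":0,"tz":5,"roll":0},{"tx":0,"ty":0,"tz":3,"roll":0},{"tx":0,"ty":0,"tz":0,"roll":0},{"tx":0,"ty":0,"tz":0,"roll":0}]'
python3 -m handwheel '[{"tx":0,"ty":0,"tz":0,"roll":0},{"tx":0,"ty":0,"tz":0,"roll":0},{"tx":0,"ty":0,"tz":0,"roll":0},{"tx":0,"ty":0,"tz":0,"roll":0},{"tx":0,"ty":0,"tz":0,"roll":0}]' 12
python3 -m handwheel '[{"tx":0,"ty":0,"tz":-4,"roll":0},{"tx":0,"ty":0,"tz":-8,"roll":0},{"tx":0,"ty":0,"tz":-15,"roll":0},{"tx":0,"ty":0,"tz":-20,"roll":0},{"tx":0,"ty":0,"tz":-20,"roll":0},{"tx":0,"ty":0,"tz":0,"roll":0},{"tx":0,"ty":0,"tz":0,"roll":0}]'
python3 - <<'E'
from h import *
im,d,P,o,E=wrist('w5.png'); P=P.copy();x,y,z=np.moveaxis(P,-1,0)
m=(x>.55)&(x<.6)&(y>.08)&(y<.17)&(z>.224)&(z<.25)&(im.min(-1)>90)
print('tagtop',m.sum(),(np.percentile(P[m],[2,50,98],0)*1000).round(1).tolist(),o['tool_pos'])
im,d,P=cloud('scene');x,y,z=np.moveaxis(P,-1,0)
m=(x>.55)&(x<.597)&(y>.08)&(y<.17)&(z>.125)&(z<.25);print('scene tag',m.sum(),(np.percentile(P[m],[2,50,98],0)*1000).round(1).tolist())
cv2.imwrite('pics/s5.png',cv2.resize(im[200:320,240:480,::-1],None,fx=3,fy=3,interpolation=cv2.INTER_CUBIC))
E
```

```text
t: 7.52
tool_pos: [0.5779, 0.1054, 0.2129]
tool_rot: [2.162, 2.279, 0.001]
contact_force: [-1.6, -0.3, 2.6]
opening: 0.0031
grip_force: 33.2
t: 7.93
tool_pos: [0.5778, 0.1054, 0.2121]
tool_rot: [-2.162, -2.279, 0.0]
contact_force: [-0.1, -1.1, 0.2]
opening: 0.0122
grip_force: 0.0
t: 8.52
tool_pos: [0.5788, 0.1054, 0.2819]
tool_rot: [2.16, 2.277, 0.005]
contact_force: [-0.4, 0.2, -0.7]
opening: 0.0116
grip_force: 0.0
tagtop 1127 [[557.2, 97.9, 224.7], [576.9, 124.8, 236.4], [580.6, 152.0, 238.0]] [0.57883365 0.10544073 0.28189857]
scene tag 534 [[565.5, 95.4, 137.9], [580.5, 115.1, 203.2], [588.2, 150.6, 234.7]]
```

View pics/s5.png

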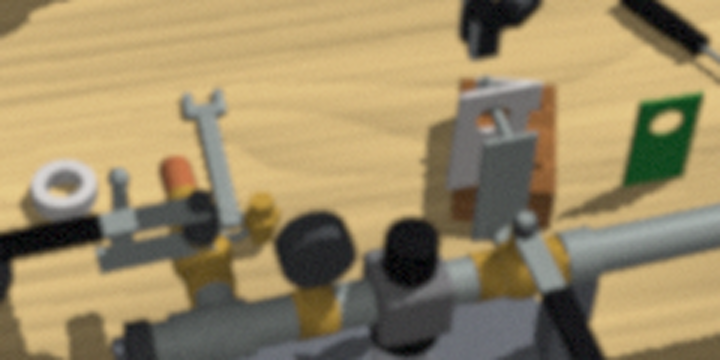

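Scene view: the tag hangs on the hook with the bar through its eye (crop (495,120)); the gripper is clear and the catch is still upright at (120,190). Next is the catch.

```bash
python3 -m handwheel '[{"tx":-10,"ty":-1,"tz":-3,"roll":0},{"tx":-25,"ty":-2,"tz":0,"roll":0},{"tx":-32,"ty":-2,"tz":0,"roll":0},{"tx":-32,"ty":-2,"tz":0,"roll":0},{"tx":-32,"ty":-2,"tz":0,"roll":0},{"tx":-32,"ty":-2,"tz":0,"roll":0},{"tx":-32,"ty":-2,"tz":0,"roll":0},{"tx":-32,"ty":-2,"tz":0,"roll":0},{"tx":-32,"ty":-2,"tz":0,"roll":0},{"tx":-22,"ty":-1,"tz":0,"roll":0},{"tx":-7,"ty":-1,"tz":0,"roll":0},{"tx":0,"ty":0,"tz":0,"roll":0}]' 0
python3 - <<'E'
from h import *
im,d,P,o,E=wrist('w6.png');x,y,z=np.moveaxis(P,-1,0)
print(o['tool_pos'],R.from_rotvec(o['tool_rot']).as_matrix().round(3).tolist())
for lab,m in [('ball',(x>.55)&(x<.6)&(y>-.18)&(y<-.12)&(z>.194)&(z<.22)),('sleeve',(x>.57)&(x<.63)&(y>-.29)&(y<-.165)&(z>.178)&(z<.2)&(im.max(-1)<70))]:
    Q=P[m]*1000
    if len(Q):print(lab,len(Q),np.percentile(Q,[2,50,98],0).round(1).tolist())
E
```

```text
t: 9.62
tool_pos: [0.5733, -0.1851, 0.2811]
tool_rot: [-2.164, -2.275, 0.001]
contact_force: [0.1, 1.1, -0.9]
opening: 0.0001
grip_force: 0.0
[ 0.57325751 -0.18505554  0.28114069] [[-0.05, 0.999, -0.002], [0.999, 0.05, 0.001], [0.001, -0.002, -1.0]]
ball 540 [[569.7, -156.0, 203.2], [576.7, -148.5, 208.4], [584.0, -142.4, 211.3]]
sleeve 3337 [[590.1, -249.0, 183.7], [602.7, -202.0, 186.2], [614.0, -167.5, 187.6]]
```

```bash
python3 -m handwheel '[{"tx":0,"ty":0,"tz":20,"roll":0},{"tx":0,"ty":0,"tz":25,"roll":0},{"tx":0,"ty":0,"tz":25,"roll":0},{"tx":0,"ty":0,"tz":14,"roll":0},{"tx":0,"ty":0,"tz":5,"roll":0},{"tx":0,"ty":0,"tz":0,"roll":0}]'
python3 -m handwheel '[{"tx":5,"ty":0,"tz":0,"roll":0},{"tx":5,"ty":0,"tz":0,"roll":0},{"tx":5,"ty":0,"tz":0,"roll":0},{"tx":5,"ty":0,"tz":0,"roll":0},{"tx":6,"ty":0,"tz":0,"roll":0},{"tx":6,"ty":0,"tz":0,"roll":0},{"tx":6,"ty":0,"tz":0,"roll":0},{"tx":6,"ty":0,"tz":0,"roll":0},{"tx":6,"ty":0,"tz":0,"roll":0},{"tx":6,"ty":0,"tz":0,"roll":0},{"tx":0,"ty":0,"tz":0,"roll":0},{"tx":0,"ty":0,"tz":0,"roll":0}]'
python3 -m handwheel '[{"tx":0,"ty":0,"tz":-20,"roll":0},{"tx":-10,"ty":0,"tz":-25,"roll":0},{"tx":-30,"ty":2,"tz":-15,"roll":0},{"tx":-30,"ty":3,"tz":0,"roll":0},{"tx":-15,"ty":3,"tz":0,"roll":0},{"tx":0,"ty":0,"tz":0,"roll":0},{"tx":0,"ty":0,"tz":0,"roll":0}]' 50
python3 - <<'E'
from h import *
im,d,P,o,E=wrist('w7.png');x,y,z=np.moveaxis(P,-1,0)
print(o['tool_pos'],R.from_rotvec(o['tool_rot']).as_matrix().round(3).tolist())
for lab,m in [('ball up',(x>.55)&(x<.6)&(y>-.18)&(y<-.08)&(z>.194)&(z<.22)),('ball down',(x>.55)&(x<.59)&(y>-.13)&(y<-.07)&(z>.14)&(z<.175)),('sleeve',(x>.57)&(x<.63)&(y>-.29)&(y<-.165)&(z>.178)&(z<.2)&(im.max(-1)<70))]:
    Q=P[m]*1000
    print(lab,len(Q));
    if len(Q):print(np.percentile(Q,[2,50,98],0).round(1).tolist())
im,d,P=cloud('top');cv2.imwrite('pics/t7.png',im[...,::-1]);x,y,z=np.moveaxis(P,-1,0)
m=(x>.5)&(x<.589)&(y>-.18)&(y<-.07)&(z>.155)&(z<.22);print('top',m.sum(),(P[m]*1000).round(0).astype(int)[:40].tolist())
E
```

```text
t: 10.17
tool_pos: [0.5734, -0.182, 0.1917]
tool_rot: [-2.158, -2.279, 0.001]
contact_force: [0.2, 0.3, 1.0]
opening: 0.0002
grip_force: 0.0
t: 11.17
tool_pos: [0.5712, -0.127, 0.1934]
tool_rot: [2.161, 2.28, -0.0]
contact_force: [-0.3, 0.4, 0.2]
opening: 0.0001
grip_force: 0.0
t: 11.75
tool_pos: [0.5833, -0.2121, 0.2523]
tool_rot: [-2.162, -2.276, 0.0]
contact_force: [0.4, -0.0, -0.5]
opening: 0.05
grip_force: 0.0
[ 0.58327519 -0.21206392  0.25227556] [[-0.051, 0.999, -0.002], [0.999, 0.051, 0.002], [0.002, -0.002, -1.0]]
ball up 0
ball down 1753
[[560.8, -128.3, 140.3], [577.1, -102.7, 160.5], [588.0, -86.1, 174.5]]
sleeve 4983
[[590.2, -250.6, 183.8], [601.9, -205.1, 186.2], [614.0, -167.7, 187.6]]
top 156 [[588, -92, 188], [587, -94, 190], [587, -96, 189], [587, -98, 189], [588, -103, 186], [588, -112, 185], [589, -117, 182], [589, -119, 182], [589, -121, 183], [589, -124, 181], [588, -126, 184], [589, -130, 182], [588, -133, 182], [588, -137, 184], [588, -139, 183], [588, -141, 184], [588, -144, 184], [588, -146, 184], [588, -93, 179], [587, -94, 182], [587, -97, 181], [587, -99, 182], [586, -101, 183], [586, -103, 186], [586, -106, 183], [586, -108, 184], [586, -110, 184], [586, -112, 183], [587, -115, 180], [587, -117, 180], [587, -119, 180], [587, -122, 179], [587, -124, 179], [587, -126, 181], [588, -84, 170], [587, -86, 172], [587, -88, 175], [587, -91, 173], [586, -93, 176], [586, -95, 175]]
```

Catch is down (ball no longer above 194 mm, found at about z 150–160). Gripping the lever.

```bash
python3 -m handwheel '[{"tx":-4,"ty":10,"tz":0,"roll":0},{"tx":0,"ty":9,"tz":10,"roll":0},{"tx":0,"ty":0,"tz":25,"roll":0},{"tx":0,"ty":0,"tz":25,"roll":0},{"tx":0,"ty":0,"tz":20,"roll":0},{"tx":0,"ty":0,"tz":11,"roll":0},{"tx":0,"ty":0,"tz":0,"roll":0},{"tx":0,"ty":0,"tz":0,"roll":0}]'
python3 -m handwheel '[{"tx":0,"ty":0,"tz":0,"roll":0},{"tx":0,"ty":0,"tz":0,"roll":0},{"tx":0,"ty":0,"tz":0,"roll":0},{"tx":0,"ty":0,"tz":0,"roll":0},{"tx":0,"ty":0,"tz":0,"roll":0},{"tx":0,"ty":0,"tz":0,"roll":0},{"tx":0,"ty":0,"tz":0,"roll":0},{"tx":0,"ty":0,"tz":0,"roll":0}]' 0 60
```

```text
t: 12.52
tool_pos: [0.6027, -0.214, 0.1617]
tool_rot: [-2.16, -2.279, 0.001]
contact_force: [0.7, 0.8, -0.9]
opening: 0.0502
grip_force: 0.0
t: 13.18
tool_pos: [0.603, -0.2152, 0.1649]
tool_rot: [2.161, 2.278, -0.0]
contact_force: [-4.7, 1.5, 5.6]
opening: 0.0225
grip_force: 59.2
```

```bash
python3 -m handwheel '[{"tx":0.4,"ty":-9.4,"tz":0,"roll":0.0785},{"tx":0.4,"ty":-9.4,"tz":0,"roll":0.0785},{"tx":0.4,"ty":-9.4,"tz":0,"roll":0.0785},{"tx":0.4,"ty":-9.4,"tz":0,"roll":0.0785},{"tx":0.4,"ty":-9.4,"tz":0,"roll":0.0785},{"tx":0.4,"ty":-9.4,"tz":0,"roll":0.0785},{"tx":0.4,"ty":-9.4,"tz":0,"roll":0.0785},{"tx":0.4,"ty":-9.4,"tz":0,"roll":0.0785}]'
python3 - <<'E'
from h import *
o=ctrl.get_obs();p=np.array(o['tool_pos'])[:2]-[.5957,-.095];print(np.hypot(*p),np.arctan2(-p[0],-p[1])+.053,R.from_rotvec(o['tool_rot']).as_matrix().round(3).tolist(),o['q'],o['contact_force'],o['wrist_torque'])
E
```

```text
t: 13.85
tool_pos: [0.5322, -0.197, 0.1649]
tool_rot: [2.757, 1.494, 0.002]
contact_force: [0.4, -2.6, 3.1]
opening: 0.0229
grip_force: 59.0
0.12013886828645363 0.6101143592179563 [[0.546, 0.838, 0.004], [0.838, -0.546, -0.004], [-0.002, 0.006, -1.0]] [-0.4845675  -0.03707699  1.81612588 -0.00217384  1.35704854  0.09365976] [ 0.41560899 -2.64192942  3.1316401 ] [-0.44266701  0.20211136  0.58418302]
```

```bash
python3 -m handwheel '[{"tx":0.4,"ty":-9.4,"tz":0,"roll":0.0785},{"tx":0.4,"ty":-9.4,"tz":0,"roll":0.0785},{"tx":0.4,"ty":-9.4,"tz":0,"roll":0.0785},{"tx":0.4,"ty":-9.4,"tz":0,"roll":0.0785},{"tx":0.4,"ty":-9.4,"tz":0,"roll":0.0785},{"tx":0.4,"ty":-9.4,"tz":0,"roll":0.0785},{"tx":0.4,"ty":-9.4,"tz":0,"roll":0.0785},{"tx":0.4,"ty":-9.4,"tz":0,"roll":0.0785},{"tx":0.4,"ty":-9.4,"tz":0,"roll":0.0785},{"tx":0.4,"ty":-9.4,"tz":0,"roll":0.0785},{"tx":0.4,"ty":-9.4,"tz":0,"roll":0.0785},{"tx":0.4,"ty":-9.4,"tz":0,"roll":0.0785}]'
python3 -m handwheel '[{"tx":0,"ty":0,"tz":0,"roll":0},{"tx":0,"ty":0,"tz":0,"roll":0},{"tx":0,"ty":0,"tz":0,"roll":0}]'
cat > chk.py <<'E'
from h import *
o=ctrl.get_obs();p=np.array(o['tool_pos'])[:2]-[.5957,-.095];print(np.hypot(*p),np.arctan2(-p[0],-p[1])+.053,R.from_rotvec(o['tool_rot']).as_matrix().round(3)[:2,:2].tolist(),o['contact_force'].round(1),o['wrist_torque'].round(2),o['grip_force'],o['q'].round(2))
E
python3 chk.py
```

```text
t: 14.85
tool_pos: [0.4768, -0.1034, 0.1648]
tool_rot: [3.134, 0.078, -0.001]
contact_force: [-7.0, -8.6, 6.2]
opening: 0.023
grip_force: 59.3
t: 15.1
tool_pos: [0.4768, -0.1036, 0.1648]
tool_rot: [3.134, 0.085, -0.001]
contact_force: [-7.7, -8.1, 6.5]
opening: 0.0225
grip_force: 59.6
0.11916374444004278 1.5515678374661566 [[0.999, 0.054], [0.054, -0.999]] [-7.7 -8.1  6.5] [-1.03  1.29  0.24] 59.593459367752075 [-0.36 -0.23  1.99 -0.01  1.38  1.16]
```

```bash
python3 -m handwheel '[{"tx":0,"ty":-1.5,"tz":0,"roll":0},{"tx":0,"ty":0,"tz":0,"roll":0},{"tx":0,"ty":0,"tz":0,"roll":0},{"tx":0,"ty":0,"tz":0,"roll":0},{"tx":0,"ty":0,"tz":0,"roll":0},{"tx":0,"ty":0,"tz":0,"roll":0},{"tx":0,"ty":0,"tz":0,"roll":0},{"tx":0,"ty":0,"tz":0,"roll":0},{"tx":0,"ty":0,"tz":0,"roll":0},{"tx":0,"ty":0,"tz":0,"roll":0}]'; python3 chk.py
python3 - <<'E'
from h import *
im,d,P=cloud('scene');x,y,z=np.moveaxis(P,-1,0)
m=(x>.55)&(x<.597)&(y>.08)&(y<.17)&(z>.125)&(z<.25);print('scene tag',m.sum(),(np.percentile(P[m],[2,50,98],0)*1000).round(1).tolist())
m=(x>.42)&(x<.56)&(y>-.16)&(y<-.04)&(z>.165)&(z<.195)&(im.max(-1)<60);print('sleeve',m.sum(),(np.percentile(P[m],[2,50,98],0)*1000).round(1).tolist())
cv2.imwrite('pics/s8.png',cv2.resize(im[200:350,200:450,::-1],None,fx=3.2,fy=3.2,interpolation=cv2.INTER_CUBIC))
E
```

```text
t: 15.93
tool_pos: [0.4768, -0.1029, 0.1648]
tool_rot: [3.133, 0.082, -0.001]
contact_force: [-8.1, -10.7, 5.0]
opening: 0.0226
grip_force: 59.5
0.11917107172796092 1.5576663369879418 [[0.999, 0.053], [0.053, -0.999]] [ -8.1 -10.7   5. ] [-1.37  1.24 -0.  ] 59.45939004421234 [-0.36 -0.24  1.99 -0.01  1.38  1.16]
scene tag 535 [[567.0, 95.6, 137.4], [580.5, 114.4, 201.8], [589.2, 150.9, 234.1]]
sleeve 246 [[449.8, -122.5, 177.3], [488.1, -101.5, 182.5], [525.4, -83.7, 190.7]]
```

View pics/s8.png

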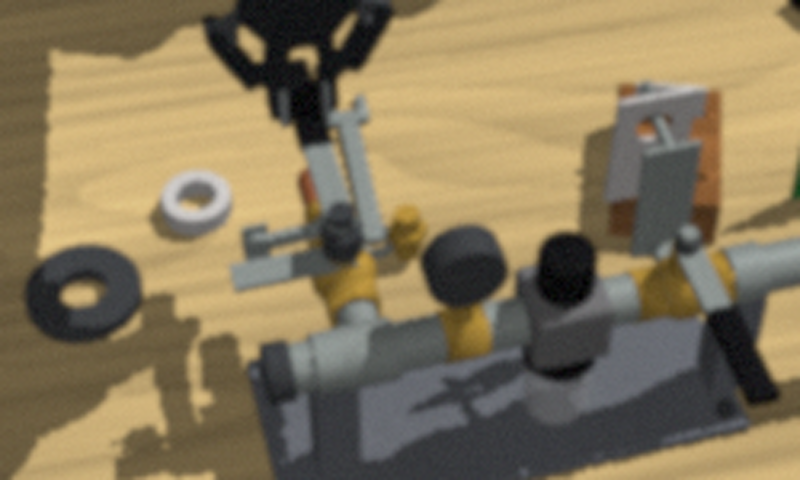

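The picture shows the lever gripped above its outlet pipe (325,165), the catch lying down (260–320, 235) and the tag hanging on the hook (655,130). Handing in.

```bash
python3 -c "
from station import ctrl
print(ctrl.finish_job())"
```

```text
the job is handed in; nothing more can be done
None
```

I handed the job in at about 16 s: the long tag hangs by its eye on the hook, the catch is down, and the gripper is holding the vent lever open at about 1.56 rad; the judge's result was not shown.

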